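# Tip the brass nuts down to the blue end of their tray

### The arm

A 6-joint arm with a two-finger parallel gripper is mounted at the origin on the work surface. World frame = base frame: x ahead of the robot, y to its left, z up, the work surface at z = 0. Lengths are in mm, angles in rad, forces in N, time in s.
With the tool pointing down it reaches from about 400 to 925 mm from the base axis. Payload 12.5 kg.
Tool frame: the origin (TCP) lies on the mounting face of the last link; the fingertips stand 190 mm ahead of it and the grasp point (between the pads) lies 171 mm ahead of it; x points along the fingers, y is the direction in which the jaws open and shut, and the axes are right-handed (so a half turn about x gives the same grasp; the last joint's range is limited). The gripper opens to 95 mm and grips with 3 to 60 N. Pads are 20 mm wide; open, the fingers measure 119 mm over their backs; the gripper's body (75 mm by 180 mm) begins 59 mm behind the grasp point.
Start: joints at [-1.308, 0.491, 1.559, -0, 1.092, -0.106], TCP at [225.329, -582.968, 404.761] pointing down, gripper open.
Joint ranges: [-3.1, 3.1], [-0.84, 2.19], [0.05, 2.79], [-1.13, 4.28], [0.06, 2.93], [-2.69, 2.69]. Speed limits (rad/s): [2.22, 2.22, 2.79, 3.14, 3.14, 3.14].

### API

Orientations are given as [roll, pitch, yaw] about the fixed x, y, z axes, in that order (R = Rz(yaw) Ry(pitch) Rx(roll)).
In Python, from cell import env, eyes gives the robot as it stands. The module is installed in compiled form; this text tells all that it offers.
- The arm moves only by the tool jog_arm, never from a script. Its argument "deltas" is one flat list of numbers, 7 for each row, row after row: the shift along the tool's x, y, z in mm, then the turn, a rotation vector about the tool's x, y, z in rad, then the opening, from 0 (shut) to 1 (fully open). A call has 1 to 10 rows; each row shifts and turns the pose as measured when the row begins, along the tool's axes as they then stand; what a row does not reach is not made up. A row lasts 1/8 s, in which the tool goes at most 62.5 mm and 10.7 degrees, less where a joint would pass 70% of its speed; a pose out of reach is approached as far as the arm can. A call is refused whole if a number of a shift passes 62.5 or a number of a turn 0.188, either way. A call with a gripper value outside its range is refused whole. The fingers move at their own pace and stop on an object; the grip force is fixed at half the most. Time passes only in rows, so rows that do not move let the fingers close. It gives the time, the measured TCP pose, the force and the opening at its end, in the units of the state.
- env.state(): the state, without advancing time (a new reading comes with each control period).
- eyes.read_camera(name): name is "side" or "top"; returns a dict with "image" (420x560x3 uint8, red, green, blue), "fovy" (degrees; the focal length in pixels is half the picture's height over the tangent of half this angle, whatever the lens; pixels are square), "cx", "cy" (the principal point, pixels), "dist" ([k1, k2, p1, p2, k3] as OpenCV has them; the pictures are not rectified), "world_from_camera" (4x4, takes a point from camera to world coordinates). Camera axes: x right, y up, looking along -z (the intrinsics and any distortion apply to the point x, -y, -z); pixel columns grow to the right and rows downward; lengths in mm; the calibration is good to about 2 mm. A picture is of the moment at which its call begins. There is no depth.
- env.job_done(): hands the job in, once; it reports no verdict.
The state is a dict: "t": time; "joints": joint angles; "qvel": joint speeds; "tau": joint torques, N m; "eef_pos": TCP position; "tcp_rot": TCP orientation; "ft_force": force on the tool from outside, world axes, zero at the start; "moment": the same for the moment, N m; "opening": opening from 0.0 (shut) to 1.0 (fully open).
Only numpy, scipy, OpenCV 4.12 (cv2) and the standard library are available. Lean on these libraries where they do the work, as an engineer would, in place of code of your own. Each camera call takes 0.05 s, during which the arm holds its last target.

### The job

Two alike tipping trays stand on the bench, one holding two brass nuts and the other two steel nuts. On the tray with the brass nuts, push the blue lip down so that both nuts slide onto the blue part of the floor by themselves, then push the opposite lip back down until the tray is level again, and let go. Do not touch the nuts with the gripper, and do not tip the tray of steel nuts.

Things in the scene. Friction and masses are not known exactly. Their poses are not given: they have to be found in the camera images.
- brass_tray (a joint): tilt of the tray with the brass nuts: 0 level (as it starts), positive with its blue end down, stops at -0.45 and +0.45 rad. Grey tray 190 x 100 mm, rim 26 mm above its floor, pivoted mid-length on a fixed dark stand; pivot 75 mm above the bench, 20 mm below the rim. Stiff: about 4 N down on a lip moves it and it stays where left. May be on either side, turned up to 20 degrees
- brass_tray_blue_lip (a point): centre of the top of that tray's blue lip, a flange 22 mm deep, 80 mm wide, level with the rim, at the end nearer the robot; 95 mm above the bench when level, 47 mm fully down. Turns with the tray: x runs along it to the other end, z up. Along x: end wall (inside) at 15 mm, blue floor from there to 85 mm, centre of the like grey lip at 212 mm (y = z = 0)
- brass_nut_a_mid (a point): brass hex nut, the one that starts on the unpainted half of that tray: 30 mm across flats, 16 mm thick, about 65 g, smooth, lying flat and loose; the point is at its centre, 8 mm above the tray floor. It slides once the tray tilts by 10 to 15 degrees (0.18 to 0.26 rad)
- brass_nut_b_mid (a point): brass hex nut, the other one, which also starts on the unpainted half of that tray: 30 mm across flats, 16 mm thick, about 65 g, smooth, lying flat and loose; the point is at its centre, 8 mm above the tray floor. It slides once the tray tilts by 10 to 15 degrees (0.18 to 0.26 rad)
- steel_tray (a joint): tilt of the other tray, of the same size and colours, which holds two steel nuts and is to be left alone: 0 level, positive when its blue end is down; it stands on the other side of the robot's centre line
Things that resemble listed ones, but are neither listed nor needed, are in the scene too. Leave any green or pink look-alike of the part that bears brass_nut_a_mid alone.

How it is judged:
By the outcome, as a careful person would: the job done as asked, in the order asked, and still so for the second after the job is handed in, with the robot touching nothing.
It also fails if it takes over 32 s, if anything falls off the work surface, if the arm or the gripper's body presses on something with over 40 N, if the wrist force passes 120 N, or if a joint passes its speed limit or range.

## Working session

There is one attempt and no reset: what is moved stays moved. The work goes in short steps, Python scripts to look and compute and a tool call to move; the robot and the scene stay as the last step left them, time stands still between calls to the robot, and variables do not carry over. Pictures are saved under pics/ and viewed, and the job is handed in when it is done.

Besides the shell and the picture viewer there is one more tool, called after "Call:" as a command line: name --argument value ..., lists and objects as JSON in quotes. jog_arm: Moves the arm, as the interface text tells. Its arguments: {"type":"object","properties":{"deltas":{"type":"array","items":{"type":"number"}}},"required":["deltas"]}

```bash
mkdir -p pics
cat > h.py <<'E'
from cell import env, eyes
import numpy as np, cv2
def grab(n):
    c=eyes.read_camera(n); return c
def K(c):
    f=c["image"].shape[0]/2/np.tan(np.radians(c["fovy"])/2)
    return np.array([[f,0,c["cx"]],[0,f,c["cy"]],[0,0,1.]])
def ray(c,uv):
    p=cv2.undistortPoints(np.array(uv,float).reshape(-1,1,2),K(c),np.array(c["dist"],float)).reshape(-1,2)
    d=np.c_[p[:,0],-p[:,1],-np.ones(len(p))]
    T=np.array(c["world_from_camera"]); return T[:3,3],d@T[:3,:3].T
def onz(c,uv,z):
    o,d=ray(c,uv); return o+d*((z-o[2])/d[:,2])[:,None]
def proj(c,P):
    T=np.linalg.inv(np.array(c["world_from_camera"])); P=np.atleast_2d(P)@T[:3,:3].T+T[:3,3]
    P=P*[1,-1,-1]
    return cv2.projectPoints(P,np.zeros(3),np.zeros(3),K(c),np.array(c["dist"],float))[0].reshape(-1,2)
def save(c,n): cv2.imwrite("pics/"+n,c["image"][:,:,::-1])
E
python3 - <<'E'
from h import *
import pickle
for n in("top","side"):
    c=grab(n); save(c,n+"0.png"); pickle.dump(c,open(n+"0.pkl","wb"))
    print(n,c["fovy"],c["dist"],np.round(c["world_from_camera"],2).tolist())
s=env.state(); print({k:np.round(v,3).tolist() for k,v in s.items()})
E
```

```text
top 49.078844208468084 [-0.00085523  0.          0.          0.          0.        ] [[0.14, 0.97, -0.22, 373.72], [-0.99, 0.14, -0.03, -30.92], [-0.0, 0.22, 0.98, 869.98], [0.0, 0.0, 0.0, 1.0]]
side 54.24629553376197 [-0.09748168  0.          0.          0.          0.        ] [[-0.91, 0.27, -0.31, 338.26], [-0.41, -0.59, 0.7, 440.18], [0.01, 0.76, 0.64, 501.44], [0.0, 0.0, 0.0, 1.0]]
{'t': 0.1, 'joints': [-1.308, 0.491, 1.559, -0.0, 1.092, -0.106], 'qvel': [-0.0, -0.003, -0.002, -0.0, 0.001, 0.0], 'tau': [0.002, -61.362, -25.861, 0.069, 0.047, -0.0], 'eef_pos': [225.315, -582.946, 404.231], 'tcp_rot': [-1.675, 1.57, 1.835], 'ft_force': [-0.648, 0.614, -0.575], 'moment': [0.007, 0.009, -0.019], 'opening': 0.998}
```

View pics/top0.png

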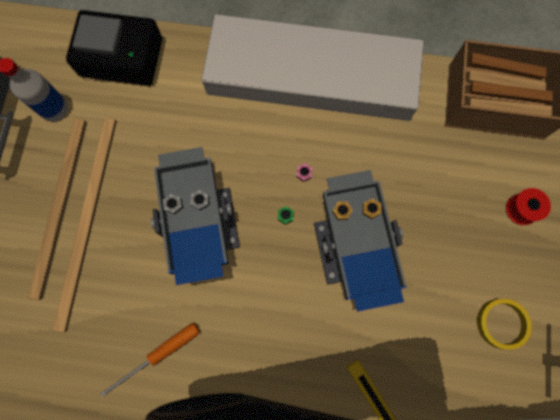

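View pics/side0.png

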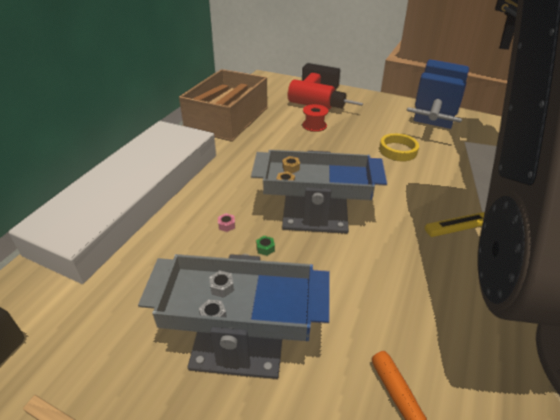

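The top view shows the brass nuts at (343,210) and (372,208). Their tray is on the right: blue lip near (378,298), grey lip near (350,180). The steel tray is on the left, and the arm's shadow is at the bottom.

Run:
```python
from h import *
import pickle
c=pickle.load(open("top0.pkl","rb")); im=c["image"]
cr=im[165:315,310:415]; cr=np.clip(cr.astype(int)*2,0,255).astype(np.uint8)
cv2.imwrite("pics/z.png",cv2.resize(cr[:,:,::-1],None,fx=4,fy=4,interpolation=cv2.INTER_CUBIC))
```

```text
(no output)
```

View pics/z.png

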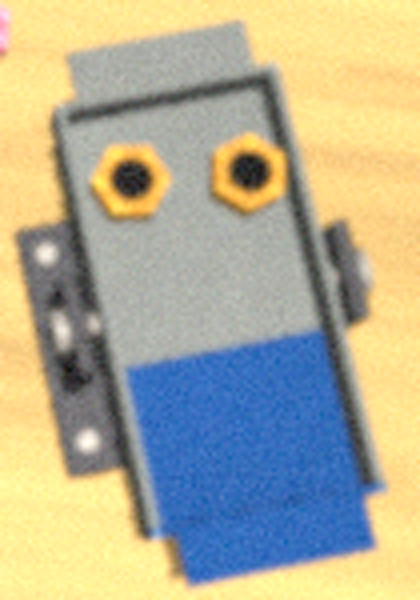

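Run:
```python
from h import *
import pickle
c=pickle.load(open("top0.pkl","rb")); s=pickle.load(open("side0.pkl","rb"))
z=lambda a:[(310+(u+.5)/4-.5,165+(v+.5)/4-.5) for u,v in a]
P=onz(c,z([(189,584),(375,545),(67,55),(243,22)]),95); print(P.round(1))
b=P[:2].mean(0);g=P[2:].mean(0); d=g-b; L=np.linalg.norm(d); u=d/L
print("L (exp 234)",L,"yaw",np.degrees(np.arctan2(u[1],u[0])), "widths",np.linalg.norm(P[0]-P[1]),np.linalg.norm(P[2]-P[3]))
m=(b+g)/2; print("mid",m,"blue lip",m-106*u,"grey lip",m+106*u)
v=np.array([-u[1],u[0],0])
print("nuts",onz(c,z([(131,180),(249,173)]),85))
q=[m+a*117*u+e*40*v for a in(-1,1) for e in(-1,1)]
im=s["image"].copy()
for p in proj(s,np.array(q)): cv2.circle(im,tuple(int(round(x)) for x in p),3,(255,0,0),1)
cv2.imwrite("pics/sideck.png",cv2.resize(im[130:240,230:410,::-1],None,fx=4,fy=4))
```

```text
[[ 399.2 -147.8   95. ]
 [ 425.6 -222.2   95. ]
 [ 617.7  -71.    95. ]
 [ 643.5 -146.    95. ]]
L (exp 234) 231.24219200970936 yaw 19.325903284747252 widths 79.01716393325523 79.30270910319359
mid [ 521.4827567 -146.742244    95.       ] blue lip [ 421.45570508 -181.8219952    95.        ] grey lip [ 621.50980832 -111.6624928    95.        ]
nuts [[ 568.05771669 -106.04084474   85.        ]
 [ 578.37182063 -156.8592633    85.        ]]
```

View pics/sideck.png

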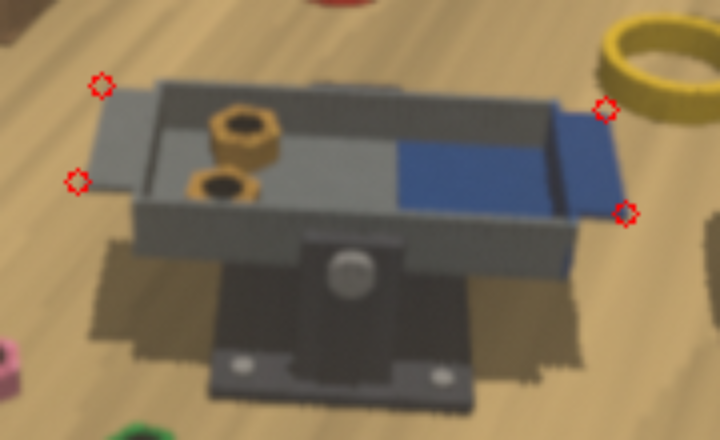

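```bash
cat >> h.py <<'E'
from scipy.spatial.transform import Rotation as Ro
M=np.array([521.5,-146.7,95.]);YAW=np.radians(19.3)
U=np.array([np.cos(YAW),np.sin(YAW),0])
def target(zs):  # tool x down, tool z = zs*U
    x=np.array([0,0,-1.]);zt=zs*U;return np.c_[x,np.cross(zt,x),zt]
def delta(pos):
    s=env.state();R=Ro.from_euler("xyz",s["tcp_rot"]).as_matrix()
    print("t",round(s["t"],2),"pos",np.round(s["eef_pos"],1),"f",np.round(s["ft_force"],1),"j6",s["joints"][5].__round__(2))
    print("R",R.round(2).tolist())
    for zs in(1,-1):
        print(zs,"rotvec",Ro.from_matrix(R.T@target(zs)).as_rotvec().round(3))
    print("shift",(R.T@(np.array(pos)-s["eef_pos"])).round(1))
E
python3 -c "
from h import *
p=M-107*U;p[2]=340
delta(p)"
```

```text
t 0.1 pos [ 225.3 -582.9  404.2] f [-0.6  0.6 -0.6] j6 -0.11
R [[-0.0, 0.36, -0.93], [0.0, -0.93, -0.36], [-1.0, -0.0, -0.0]]
1 rotvec [-3.11e+00 -1.00e-03 -0.00e+00]
-1 rotvec [ 0.032 -0.     0.001]
shift [  64.6 -303.5 -326.6]
```

Call:
jog_arm --deltas '[0,-40,-43,0.004,0,0,0,0,-40,-43,0.004,0,0,0,0,-40,-43,0.004,0,0,0,0,-40,-43,0.004,0,0,0,0,-40,-43,0.004,0,0,0,0,-40,-43,0.004,0,0,0,0,-40,-43,0.004,0,0,0,0,0,0,0,0,0,0]'

```text
t: 1.1
eef_pos: [414.1, -204.7, 402.5]
tcp_rot: [-1.558, 1.567, 1.922]
ft_force: [0.4, -0.7, -0.1]
opening: 0.216
```

```bash
python3 -c "
from h import *
p=M-107*U;p[2]=310
delta(p)"
```

```text
t 1.1 pos [ 414.1 -204.7  402.5] f [ 0.4 -0.7 -0.1] j6 0.63
R [[-0.0, 0.33, -0.94], [0.0, -0.94, -0.33], [-1.0, -0.0, 0.0]]
1 rotvec [-3.141 -0.006  0.   ]
-1 rotvec [0.001 0.    0.004]
shift [ 92.6 -18.9 -13.6]
```

Call:
jog_arm --deltas '[30,-10,-7,0,0,0,0,30,-9,-6,0,0,0,0,20,0,0,0,0,0,0,10,0,0,0,0,0,0,0,0,0,0,0,0,0]'

```text
t: 1.72
eef_pos: [419.7, -183.7, 310.3]
tcp_rot: [-1.65, 1.568, 1.829]
ft_force: [1.2, -0.5, -0.7]
opening: 0.003
```

```bash
python3 -c "
from h import *
p=M-107*U;p[2]=290
delta(p); print(env.state()['opening'])
c=grab('side');save(c,'s1.png')"
```

```text
t 1.73 pos [ 419.7 -183.7  310.3] f [ 1.2 -0.5 -0.7] j6 0.67
R [[-0.0, 0.33, -0.94], [0.0, -0.94, -0.33], [-1.0, -0.0, -0.0]]
1 rotvec [-3.141 -0.004 -0.   ]
-1 rotvec [ 0.001 -0.     0.002]
shift [20.3 -1.3 -1.3]
0.003498442416090593
```

View pics/s1.png

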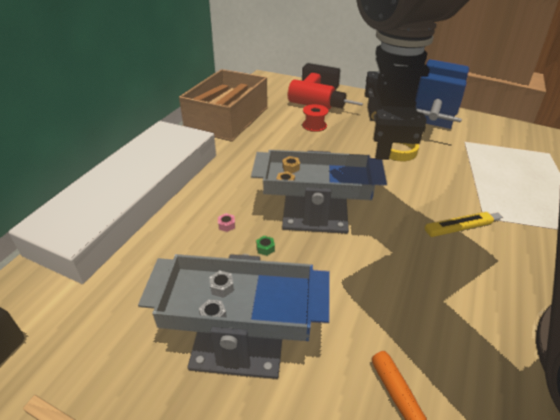

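The side view shows the closed tips at about (385,155), just above the blue lip. The next move pushes it down.

Call:
jog_arm --deltas '[10,-1,-1,0,0,0,0,8,0,0,0,0,0,0,6,0,0,0,0,0,0,6,0,0,0,0,0,0,6,0,0,0,0,0,0]'

```text
t: 2.4
eef_pos: [420.1, -183.0, 274.2]
tcp_rot: [2.862, 1.57, 0.058]
ft_force: [-4.5, -2.5, 6.5]
opening: 0.004
```

```bash
python3 -c "
from h import *
p=M-107*U;p[2]=246
delta(p)"
```

```text
t 2.4 pos [ 420.1 -183.   274.2] f [-4.5 -2.5  6.5] j6 0.68
R [[0.0, 0.33, -0.94], [0.0, -0.94, -0.33], [-1.0, 0.0, -0.0]]
1 rotvec [-3.141e+00  1.000e-03 -2.000e-03]
-1 rotvec [ 0.001 -0.001 -0.   ]
shift [28.2 -0.7 -0.7]
```

Call:
jog_arm --deltas '[6,0,0,0,0,0,0,6,0,0,0,0,0,0,6,0,0,0,0,0,0,6,0,0,0,0,0,0,5,0,0,0,0,0,0,0,0,0,0,0,0,0,0,0,0,0,0,0,0]'

```text
t: 3.28
eef_pos: [420.5, -183.0, 244.3]
tcp_rot: [2.517, 1.567, -0.287]
ft_force: [0.5, 1.4, 1.4]
opening: 0.008
```

```bash
python3 -c "
from h import *
p=M-107*U;p[2]=246
delta(p)
c=grab('side');save(c,'s2.png')
c=grab('top');save(c,'t2.png')"
```

```text
t 3.27 pos [ 420.5 -183.   244.3] f [0.5 1.4 1.4] j6 0.68
R [[0.0, 0.33, -0.94], [-0.0, -0.94, -0.33], [-1.0, 0.0, -0.0]]
1 rotvec [-3.141e+00  3.000e-03 -5.000e-03]
-1 rotvec [ 0.001 -0.003 -0.002]
shift [-1.7 -0.8 -0.3]
```

View pics/s2.png

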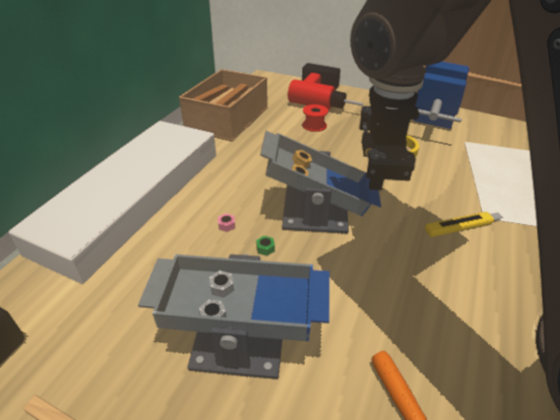

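View pics/t2.png

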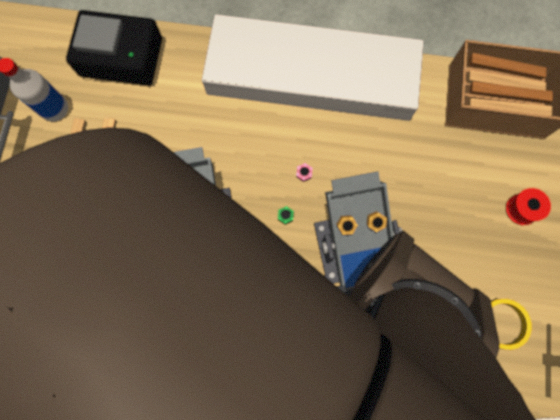

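The tray is tilted to about 0.4 rad. In the side view the nuts at (302,157) and (300,171) are just starting to slide, so I'll wait and look again.

Call:
jog_arm --deltas '[0,0,0,0,0,0,0,0,0,0,0,0,0,0,0,0,0,0,0,0,0,0,0,0,0,0,0,0,0,0,0,0,0,0,0,0,0,0,0,0,0,0]'

```text
t: 4.12
eef_pos: [420.4, -183.0, 244.4]
tcp_rot: [2.493, 1.567, -0.311]
ft_force: [0.2, 1.2, 0.4]
opening: 0.004
```

```bash
python3 -c "
from h import *
p=M-107*U;p[2]=246
delta(p)
c=grab('side');cv2.imwrite('pics/s3.png',cv2.resize(c['image'][110:250,220:420,::-1],None,fx=4,fy=4))"
```

```text
t 4.12 pos [ 420.4 -183.   244.4] f [0.2 1.2 0.4] j6 0.68
R [[0.0, 0.33, -0.94], [-0.0, -0.94, -0.33], [-1.0, 0.0, -0.0]]
1 rotvec [-3.141  0.004 -0.005]
-1 rotvec [ 0.001 -0.003 -0.002]
shift [-1.6 -0.9 -0.4]
```

View pics/s3.png

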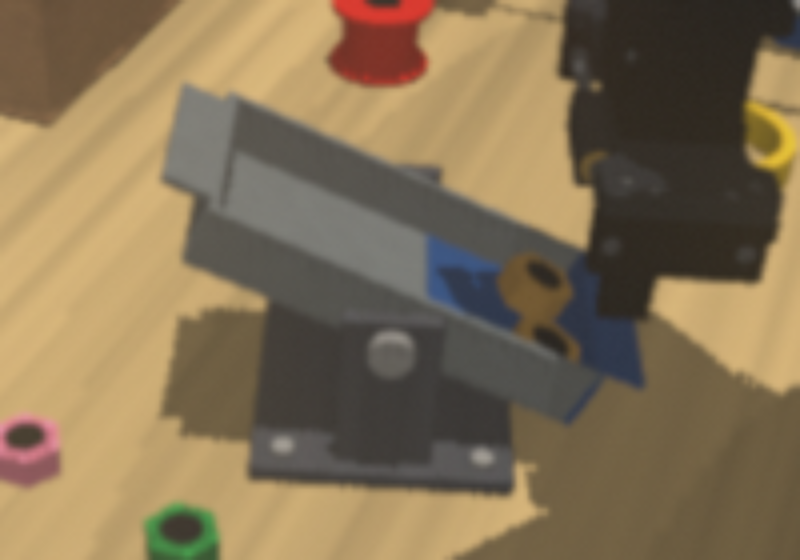

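Both nuts rest on the blue floor against the end wall, around (535,285) and (550,335) in the crop. Next I lift off and cross to the grey lip.

Call:
jog_arm --deltas '[-15,0,0,0,0,0,0,-50,0,0,0,0,0,0,-60,0,0,0,0,0,0,0,0,-50,0,0,0,0,0,0,-60,0,0,0,0,0,0,-60,0,0,0,0,0,0,-40,0,0,0,0,0,0,0,0,0,0,0]'

```text
t: 5.18
eef_pos: [623.3, -111.4, 374.7]
tcp_rot: [2.501, 1.566, -0.305]
ft_force: [-1.3, -0.6, 0.2]
opening: 0.007
```

```bash
python3 -c "
from h import *
p=M+107*U;p[2]=345
delta(p)
c=grab('side');cv2.imwrite('pics/s4.png',cv2.resize(c['image'][80:250,200:420,::-1],None,fx=3.5,fy=3.5))"
```

```text
t 5.17 pos [ 623.3 -111.4  374.7] f [-1.3 -0.6  0.2] j6 0.95
R [[0.0, 0.33, -0.94], [-0.0, -0.94, -0.33], [-1.0, 0.0, -0.0]]
1 rotvec [ 3.14  -0.004  0.006]
-1 rotvec [-0.001 -0.004 -0.003]
shift [29.7 -0.4  0.8]
```

View pics/s4.png

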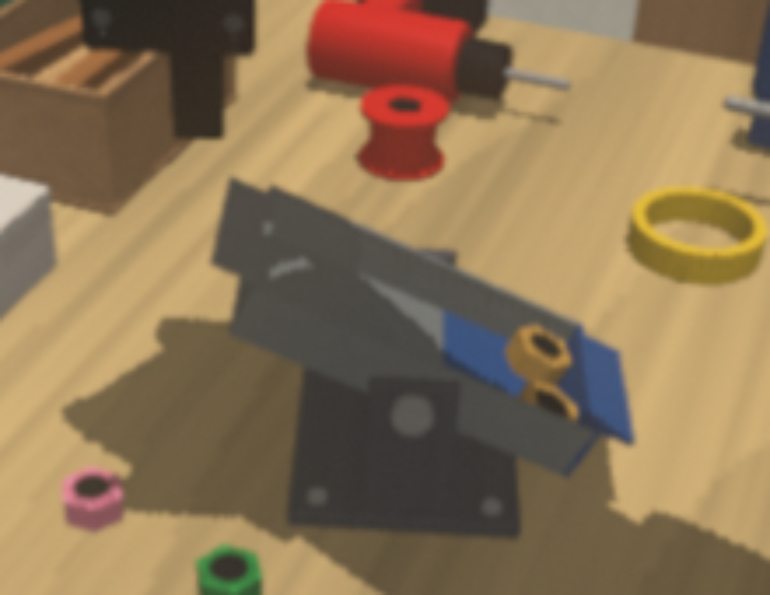

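Call:
jog_arm --deltas '[15,0,18,0,0,0,0,15,0,0,0,0,0,0,0,0,0,0,0,0,0]'

```text
t: 5.6
eef_pos: [603.2, -118.8, 343.8]
tcp_rot: [2.354, 1.568, -0.454]
ft_force: [-0.4, -0.1, -0.1]
opening: 0.003
```

```bash
python3 -c "
from h import *
p=M+90*U;p[2]=332
delta(p)
c=grab('side');cv2.imwrite('pics/s5.png',cv2.resize(c['image'][80:250,200:420,::-1],None,fx=3.5,fy=3.5))"
```

```text
t 5.6 pos [ 603.2 -118.8  343.8] f [-0.4 -0.1 -0.1] j6 0.94
R [[0.0, 0.33, -0.94], [-0.0, -0.94, -0.33], [-1.0, 0.0, -0.0]]
1 rotvec [ 3.138e+00 -3.000e-03  3.000e-03]
-1 rotvec [-0.003 -0.002 -0.002]
shift [11.8 -0.7 -3.6]
```

View pics/s5.png

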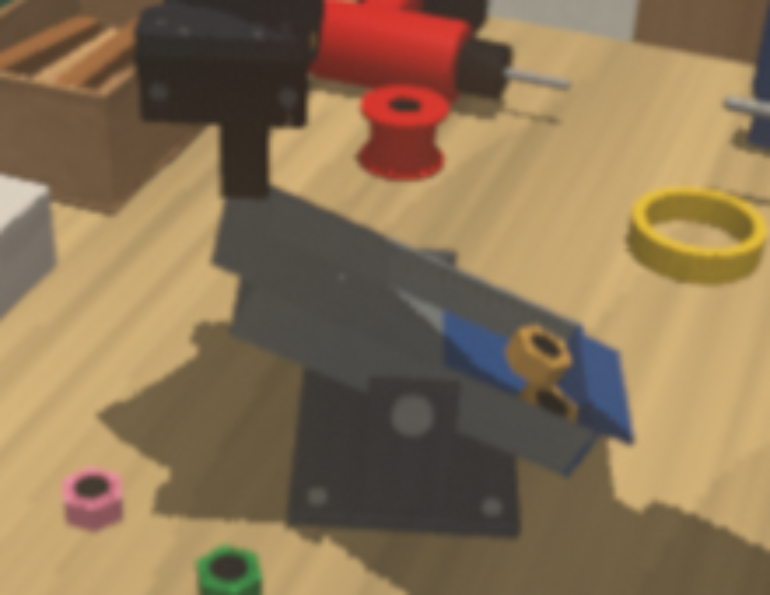

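The tips are right above the raised grey lip. The lip's outer edge swings outward as it comes down, so I move outward with it.

Call:
jog_arm --deltas '[6,0,-3,0,0,0,0,6,0,-1,0,0,0,0,6,0,-3,0,0,0,0,6,0,-3,0,0,0,0,6,0,-3,0,0,0,0,6,0,-2,0,0,0,0,0,0,0,0,0,0,0]'

```text
t: 6.52
eef_pos: [619.6, -113.4, 307.8]
tcp_rot: [2.49, 1.564, -0.318]
ft_force: [-0.2, -0.3, 0.7]
opening: 0.006
```

```bash
python3 -c "
from h import *
p=M+106*U;p[2]=290
delta(p)
c=grab('side');cv2.imwrite('pics/s6.png',cv2.resize(c['image'][80:250,200:420,::-1],None,fx=3.5,fy=3.5))"
```

```text
t 6.53 pos [ 619.6 -113.4  307.8] f [-0.2 -0.3  0.7] j6 0.95
R [[0.01, 0.33, -0.94], [-0.0, -0.94, -0.33], [-1.0, 0.0, -0.01]]
1 rotvec [ 3.139 -0.007  0.009]
-1 rotvec [-0.003 -0.006 -0.004]
shift [17.8 -1.1 -2.3]
```

View pics/s6.png

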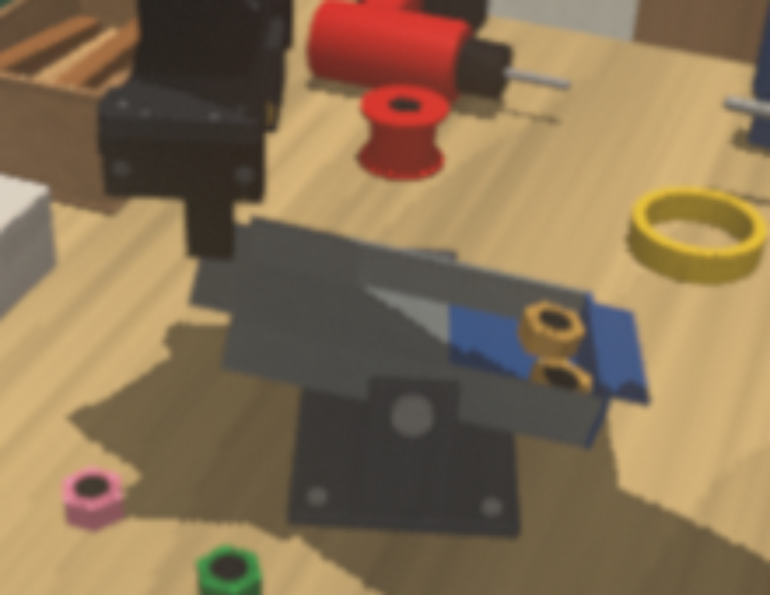

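Call:
jog_arm --deltas '[5,0,-1,0,0,0,0,5,0,-1,0,0,0,0,5,0,0,0,0,0,0,3,0,0,0,0,0,0,2,0,0,0,0,0,0,0,0,0,0,0,0,0]'

```text
t: 7.32
eef_pos: [622.9, -111.9, 289.0]
tcp_rot: [2.673, 1.556, -0.135]
ft_force: [1.3, -0.1, 1.3]
opening: 0.002
```

```bash
python3 -c "
from h import *
p=M+107*U;p[2]=285
delta(p)
c=grab('side');cv2.imwrite('pics/s7.png',cv2.resize(c['image'][80:250,200:420,::-1],None,fx=3.5,fy=3.5))"
```

```text
t 7.33 pos [ 622.9 -111.9  289. ] f [ 1.3 -0.1  1.3] j6 0.95
R [[0.01, 0.33, -0.94], [-0.0, -0.94, -0.33], [-1.0, 0.01, -0.01]]
1 rotvec [ 3.138 -0.01   0.021]
-1 rotvec [-0.003 -0.013 -0.007]
shift [ 4.  -0.7  0.3]
```

View pics/s7.png

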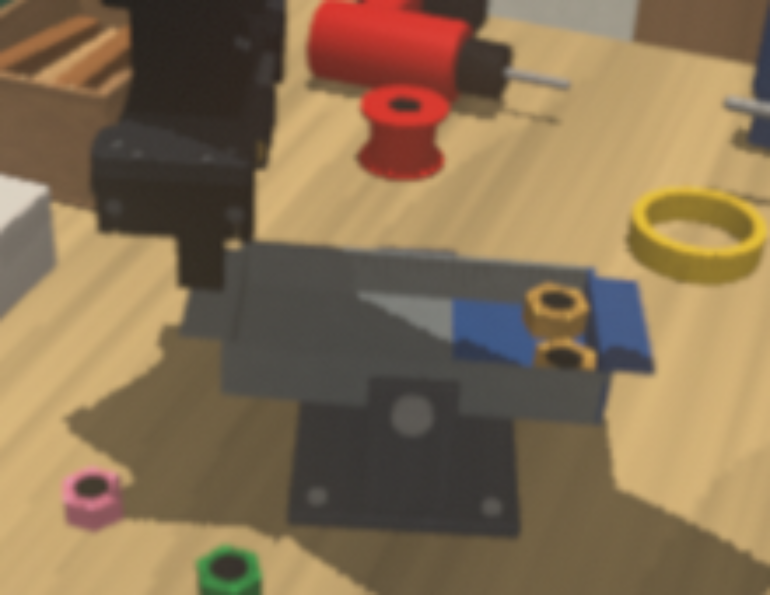

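Call:
jog_arm --deltas '[2,0,0,0,-0.012,-0.007,0,1.5,0,0,0,0,0,0,0.5,0,0,0,0,0,0,0,0,0,0,0,0,0]'

```text
t: 7.88
eef_pos: [623.5, -112.2, 285.7]
tcp_rot: [2.925, 1.568, 0.116]
ft_force: [1.9, 1.0, 3.0]
opening: 0.006
```

```bash
python3 -c "
from h import *
p=M+107*U;p[2]=285
delta(p)
c=grab('side');cv2.imwrite('pics/s8.png',cv2.resize(c['image'][80:250,200:420,::-1],None,fx=3.5,fy=3.5))"
```

```text
t 7.88 pos [ 623.5 -112.2  285.7] f [1.9 1.  3. ] j6 0.95
R [[0.0, 0.33, -0.95], [0.0, -0.95, -0.33], [-1.0, 0.0, -0.0]]
1 rotvec [ 3.138e+00 -1.000e-03  4.000e-03]
-1 rotvec [-0.004 -0.003 -0.001]
shift [ 0.7 -1.1  0.7]
```

View pics/s8.png

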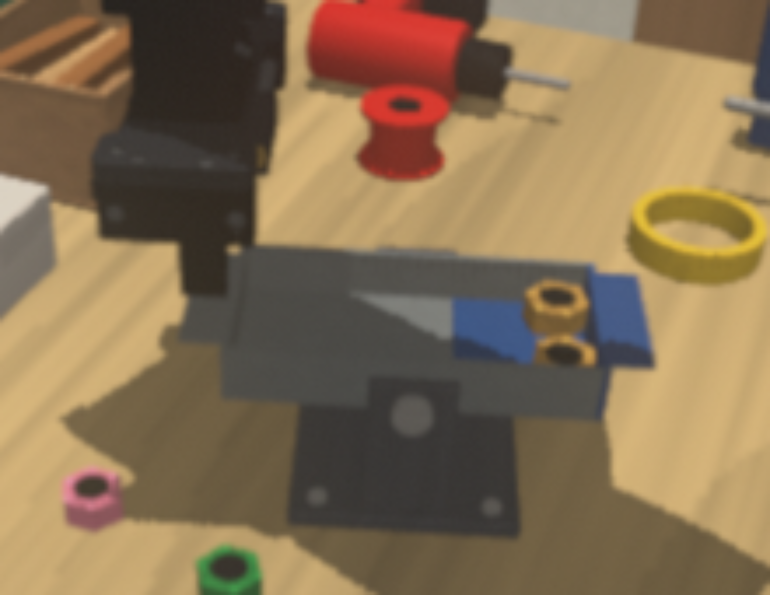

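Call:
jog_arm --deltas '[0.8,0,0,0,0,0,0,0,0,0,0,0,0,0,0,0,0,0,0,0,0]'

```text
t: 8.3
eef_pos: [623.6, -112.2, 285.0]
tcp_rot: [2.932, 1.568, 0.123]
ft_force: [1.7, 2.2, 4.4]
opening: 0.004
```

```bash
python3 -c "
from h import *
p=M+107*U;p[2]=285
delta(p)"
```

```text
t 8.3 pos [ 623.6 -112.2  285. ] f [1.7 2.2 4.4] j6 0.95
R [[0.0, 0.33, -0.95], [0.0, -0.95, -0.33], [-1.0, 0.0, -0.0]]
1 rotvec [ 3.138e+00 -1.000e-03  4.000e-03]
-1 rotvec [-0.004 -0.003 -0.001]
shift [ 0.  -1.2  0.8]
```

Level by the tip height. I'll lift off, move outward and aside, and compare with the first pictures.

Call:
jog_arm --deltas '[-15,0,0,0,0,0,0,-50,0,0,0,0,0,0,-50,0,0,0,0,0,0,0,60,0,0,0,0,0,0,60,0,0,0,0,0,0,60,0,0,0,0,0,0,60,0,0,0,0,0,0,60,0,0,0,0,0,0,0,0,0,0,0,0]'

```text
t: 9.43
eef_pos: [721.1, -404.6, 408.3]
tcp_rot: [-0.195, 1.565, -3.002]
ft_force: [-0.0, 0.8, -0.1]
opening: 0.007
```

```bash
python3 -c "
from h import *
import pickle
delta(M)
for n,(a,b,e,d) in dict(side=(130,240,230,410),top=(165,315,310,415)).items():
    c=grab(n);save(c,n+'9.png');o=pickle.load(open(n+'0.pkl','rb'))
    k=2.2 if n=='side' else 3.5
    f=lambda i:cv2.resize(np.clip(i[a:b,e:d,::-1].astype(int)*1.6,0,255).astype(np.uint8),None,fx=k,fy=k,interpolation=cv2.INTER_CUBIC)
    cv2.imwrite('pics/cmp_'+n+'.png',np.hstack([f(o['image']),f(c['image'])]))
"
```

```text
t 9.43 pos [ 721.1 -404.6  408.3] f [-0.   0.8 -0.1] j6 0.65
R [[-0.01, 0.33, -0.94], [-0.0, -0.94, -0.33], [-1.0, -0.0, 0.01]]
1 rotvec [ 3.139e+00  2.000e-03 -9.000e-03]
-1 rotvec [-0.002  0.006  0.001]
shift [ 314.2 -308.8  102.2]
```

View pics/cmp_side.png

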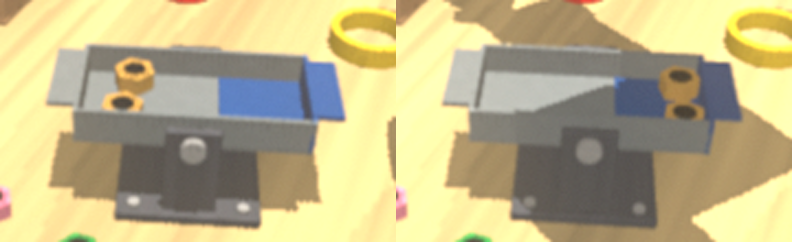

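View pics/cmp_top.png

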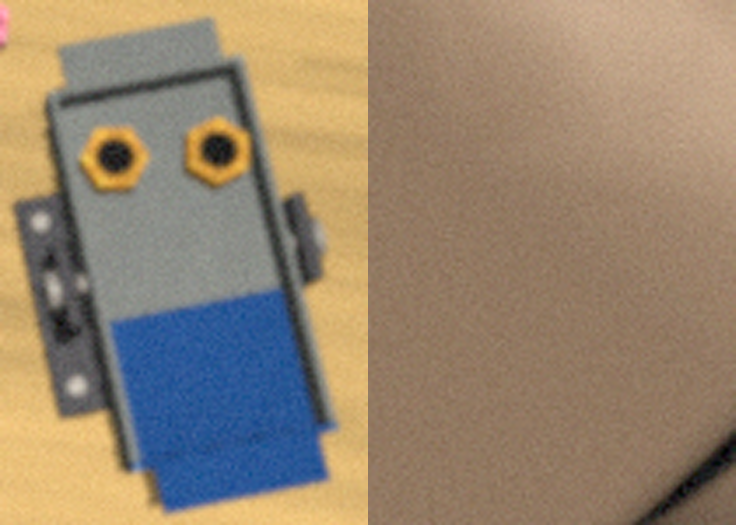

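View pics/side9.png

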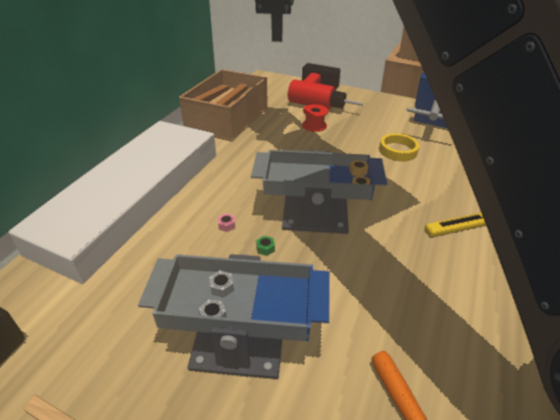

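The side view (before on the left, after on the right) shows both lips back at their starting pixels: grey corner about (50,103) in both, blue corner about (343,118) in both. Both nuts are on the blue floor and the steel tray hasn't moved. The top view is blocked by the arm.

```bash
python3 -c "
from h import *
print(env.state()['t'],env.state()['qvel'].__repr__()); print(env.job_done())"
```

```text
9.525 array([ 0.02913508, -0.02859844,  0.0275903 ,  0.00406595, -0.00936116,
        0.00397668])
the job is handed in; nothing more can be done
None
```

The brass tray was tipped, both nuts slid onto the blue floor by themselves, and the tray is level again. I handed the job in at about 9.5 s.

- **What I did:** I pushed the blue lip down with the closed fingertips to about 0.4 rad and waited until both nuts lay against the blue end wall. Then I pushed the grey lip back down until the fingertips were at 95 mm, the level height, and moved the arm clear. Only the two lips were touched.
- **Last checks:** In the side view both lips are back at their starting pixels, which puts the tilt within roughly 0.01 rad of level. Both brass nuts are on the blue floor, and the steel tray and its nuts look unchanged. The largest force I read was about 8 N, between moves only.
- **Not confirmed:** The arm blocked the top camera after release, so the final state rests on the side view and the measured tip height. The arm was still settling slightly (about 0.03 rad/s), well clear of everything, when I handed in.

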